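# Stroke a linear slide and park it on its sticky spot

### The job

This linear slide has a sticky spot that cannot be seen. Stroke the carriage with the black handle through its full travel, first until it touches the red buffer, then back until it touches the black one, pressing both buffers only gently, and feel where it drags. Then slide the carriage back onto the sticky spot, leave it standing there, and let go without disturbing the parts lying round the slide.

Things in the scene. Friction and masses are not known exactly. Their poses are not given: they have to be found in the camera images.
- rail: Linear slide, fixed to the worktop: 300 mm long, 56 mm wide, a steel rail on an aluminium base plate with a grey bracket 50 mm high at each end. Origin: centre of its underside on the worktop; x across the slide, y along the travel towards the red buffer, z up. One unseen sticky spot, centred within 50 mm either side of mid travel, is not listed: its place must be felt through the carriage.
- rail_mid (a point): Mid travel, on the rail's top, 28 mm above the worktop. Moving the carriage takes about 1.5 N. Within 10 mm of the sticky spot's centre it rubs on the rail: running onto the spot from either side, the drag jumps to 9 to 14 N, falls to some 6 N at the centre and 3 N on running off; held still on the first half, some 3 to 6 N remain. The carriage stays where it is left, there too.
- carriage: Steel carriage with green end wipers that slides along the rail's y: 52 mm across, 60 mm long, top 50 mm above the worktop. Its origin lies in the worktop plane under its centre and meets the rail's origin at mid travel; axes as the rail's. It touches a buffer with its centre 85 mm from mid travel. It cannot be lifted off or turned.
- handle (a point): The grip point on the carriage's upright black handle, 80 mm above the worktop, on the centre line of the carriage. The handle is a block with rounded edges, 26 mm across the rail and 22 mm along it, rising from the carriage's top to 100 mm above the worktop.
- buffer_red (a joint): How far the sprung buffer with the red head, at the rail's +y end, is pushed in (m): 0 untouched, 0.012 bottomed. Its spring gives about 1.5 N at first touch and 1.5 N more for each mm. Pushed in more than 9 mm (about 15 N) counts as driven in hard.
- buffer_black (a joint): The same for the sprung buffer with the black head at the rail's -y end.
- foot: Loose light-grey plastic foot, 35 mm in diameter, 36 mm high, standing in front of the slide; to be left alone. Origin: centre of its underside.
- thermostat: Loose white thermostat with an upright spindle, 30x46x38 mm, standing in front of the slide; to be left alone. Origin: centre of its underside.
- bit_box: Loose black bit box, a plain block 36x110x22 mm (long along its own y), lying behind the slide; to be left alone. Origin: centre of its underside.

How it is judged (in metres and radians):
On the way, in this order (a step that is already met when the one before it is completed fails the run):
1. the carriage touches the red buffer and presses it in a little (value of joint buffer_red above 0.0007 m), for 0.05 s.
2. then the carriage touches the black buffer and presses it in a little (value of joint buffer_black above 0.0007 m), for 0.05 s.
At the end, for the whole second after the job is handed in: the carriage stands still on the sticky spot (within about 10 mm of its centre, so that it rubs on the rail with more than 5 N), off both buffers, and has been let go (contact force between carriage and rail above 5 N and y of carriage in the frame of rail between -0.075 and 0.075 m and linear speed of carriage below 0.003 m/s); the robot touches nothing.
It fails at once if the red buffer is driven in hard (more than 9 mm) (value of joint buffer_red above 0.009 m).
It fails at once if the black buffer is driven in hard (more than 9 mm) (value of joint buffer_black above 0.009 m).
It fails at once if the plastic foot is moved more than 15 mm (distance of foot from where it was at the start of the episode above 0.015 m).
It fails at once if the thermostat is moved more than 15 mm (distance of thermostat from where it was at the start of the episode above 0.015 m).
It fails at once if the black bit box is moved more than 15 mm (distance of bit_box from where it was at the start of the episode above 0.015 m).
It also fails if it takes over 64 s, if anything falls off the work surface, if the arm or the gripper's body presses on something with over 40 N, if the wrist force passes 120 N, or if a joint passes its speed limit or range.

### The arm

A 6-joint arm with a two-finger parallel gripper is mounted at the origin on a cart in front of the work surface, level with it; the furniture and walls round the work are solid. World frame = base frame: x ahead of the robot, y to its left, z up, the work surface at z = 0. Lengths are in m, angles in degrees, forces in N, time in s.
With the tool pointing down it reaches from about 0.25 to 0.725 m from the base axis. Payload 9.7 kg.
Tool frame: the origin (TCP) lies midway between the tips of the shut fingers; the grasp point (between the pads) lies bot.hold_point_z behind it (bot.hold_point_z is the distance from the TCP to the grasp point, in m); z points along the fingers, y is the line along which they close (so a half turn about z gives the same grasp; the last joint's range is limited). The gripper opens to 85 mm and grips with 20 to 120 N. Pads are 22 mm wide; open, the fingers measure 114 mm over their backs; the gripper's body (76 mm by 85 mm) begins 54 mm behind the grasp point. The pads swing forward as they close: fully open they stand 13 mm farther back than shut.
Start: joints at [-63.827, 4.979, 10.078, 95.1, 0, 90], TCP at [0.243, -0.494, 0.231] pointing down, gripper open.
Joint ranges: [-179.16, 179.16], [-48.56, 103.87], [-65.8, 70.77], [-126.05, 130.52], [-82.76, 87.17], [-180, 180]. Speed limits (degrees/s): [127.2, 127.2, 147.25, 180, 180, 180].

### API

Orientations are given as [roll, pitch, yaw] about the fixed x, y, z axes, in that order (R = Rz(yaw) Ry(pitch) Rx(roll)).
In Python, from workcell import bot, camera, camera_model, ticket gives the robot as it stands.
- The arm moves only by the tool send_rows, never from a script. Its argument "targets" is text: rows parted by semicolons, each of 5 numbers parted by spaces: the shift along the tool's x, y, z in mm, then the turn about the tool's z in degrees, then the closure in counts, from 0 (fully open) to 255 (shut). A call has 1 to 20 rows; each row is the pose to reach, as a shift and turn from the pose commanded when the call began, along the tool's axes at that moment; what a row does not reach only later rows make up. A row lasts 1/8 s, in which the tool goes at most 62.5 mm and 10.7 degrees, less where a joint would pass 70% of its speed; a pose out of reach is approached as far as the arm can. A call with a gripper value outside its range is refused whole. The fingers move at their own pace and stop on an object; "newtons" is the grip in N (left out, the last holds). Time passes only in rows, so rows that repeat a pose let the fingers close. It gives the time, the measured TCP pose, the force, the opening and the grip force at its end, in the units of the state.
- bot.get_obs(): the state, without advancing time (a new reading comes with each control period).
- camera(name): name is "scene" or "top" or "wrist"; returns the picture (420x560x3 uint8, blue, green, red); there is no depth.
- camera_model(name): a dict with "K" (3x3 intrinsics, pixels), "pose" (4x4, takes a point from camera to world coordinates); the wrist camera has in their place "T_tool_cam" (4x4, takes a point from camera to tool coordinates, whose origin is the TCP and whose axes are the flange's). Camera axes: x right, y down, z forward; pixel columns grow to the right and rows downward; lengths in m; the calibration is good to about 2 mm. A picture is of the moment at which its call begins: read the wrist's pose just before it. camera_model takes no time and is no camera call.
- ticket.job_done(): hands the job in; it is judged then, once.
The state is a dict: "time": time; "q": joint angles; "qd": joint speeds; "joint_efforts": joint torques, N m; "ee_pos": TCP position; "tcp_rot": TCP orientation; "wrist_force": force on the tool from outside, world axes, zero at the start; "torque": the same for the moment, N m; "opening": finger opening in m; "grasp_force": force on a finger pad.
Only numpy, scipy, OpenCV 4.12 (cv2) and the standard library are available. Lean on these libraries where they do the work, as an engineer would, in place of code of your own. Each camera call takes 0.05 s, during which the arm holds its last target. There are 200 camera calls.

## Working session

There is one attempt and no reset: what is moved stays moved. The work goes in short steps, Python scripts to look and compute and a tool call to move; the robot and the scene stay as the last step left them, time stands still between calls to the robot, and variables do not carry over. Pictures are saved under pics/ and viewed, at most 10 in all, crops included, and the job is handed in when it is done.

Besides the shell and the picture viewer there is one more tool, called after "Call:" as a command line: name --argument value ..., lists and objects as JSON in quotes. send_rows: Moves the arm, as the interface text tells. Its arguments: {"type":"object","properties":{"targets":{"type":"string"},"newtons":{"type":"number"}},"required":["targets"]}

```bash
mkdir -p pics
python3 - <<'E'
from workcell import bot,camera,camera_model
import cv2,numpy as np
np.set_printoptions(precision=4,suppress=True)
o=bot.get_obs();print(o,bot.hold_point_z)
for n in("scene","top"):
    cv2.imwrite(f"pics/{n}0.png",camera(n));m=camera_model(n);print(m)
print(camera_model("wrist"))
E
```

```text
{'time': 0.0, 'q': array([-63.8268,   5.0129,  10.036 ,  95.1004,  -0.001 ,  90.0005]), 'qd': array([0.1018, 0.0374, 0.0359, 0.0066, 0.0254, 0.0326]), 'joint_efforts': array([  0.0002, -52.0391,  46.4801,   0.0164,   0.    ,   0.    ]), 'ee_pos': array([ 0.2425, -0.4934,  0.2306]), 'tcp_rot': array([-179.9226,    0.001 ,   26.1727]), 'wrist_force': array([-0.58  , -0.1755, -0.4828]), 'torque': array([ 0.0177, -0.0086, -0.0021]), 'grasp_force': 0.0, 'opening': 0.0854489264052198} 0.0187
{'K': array([[483.5592,   0.    , 273.5332],
       [  0.    , 483.5592, 213.6615],
       [  0.    ,   0.    ,   1.    ]]), 'pose': array([[-0.7039, -0.4987,  0.5058,  0.087 ],
       [-0.7103,  0.4964, -0.4991,  0.5232],
       [-0.0022, -0.7106, -0.7036,  0.6726],
       [ 0.    ,  0.    ,  0.    ,  1.    ]])}
{'K': array([[417.723 ,   0.    , 272.6019],
       [  0.    , 417.723 , 204.2245],
       [  0.    ,   0.    ,   1.    ]]), 'pose': array([[ 0.0175, -0.9967,  0.0798,  0.4754],
       [-0.9996, -0.0158,  0.0223,  0.1106],
       [-0.0209, -0.0801, -0.9966,  0.9103],
       [ 0.    ,  0.    ,  0.    ,  1.    ]])}
{'K': array([[364.2112,   0.    , 280.2306],
       [  0.    , 364.2112, 204.8098],
       [  0.    ,   0.    ,   1.    ]]), 'T_tool_cam': array([[-0.0013, -0.958 , -0.2868,  0.0735],
       [ 1.    , -0.0016,  0.0008, -0.0012],
       [-0.0012, -0.2868,  0.958 , -0.1432],
       [ 0.    ,  0.    ,  0.    ,  1.    ]])}
```

View pics/top0.png

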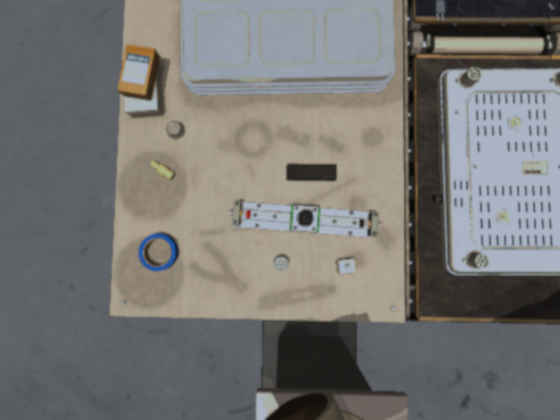

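View pics/scene0.png

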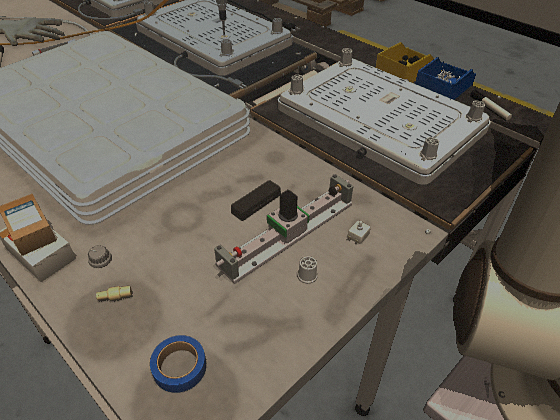

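The top view shows the slide from the red end at (237,213) to the black end at (377,223). The handle is at (306,217), the bit box at (311,172), the foot at (281,262) and the thermostat at (346,266). In the scene view the handle top is at about (288,197), red head (237,252).

```bash
cat > h.py <<'E'
import cv2,numpy as np
from workcell import bot,camera,camera_model
np.set_printoptions(precision=4,suppress=True)
def ray(m,uv,P=None):
    P=m["pose"] if P is None else P
    d=P[:3,:3]@np.linalg.solve(m["K"],[uv[0],uv[1],1.]);return P[:3,3],d/np.linalg.norm(d)
def onz(m,uv,z):
    c,d=ray(m,uv);return c+d*(z-c[2])/d[2]
def tri(r):
    A=sum(np.eye(3)-np.outer(d,d) for c,d in r);b=sum((np.eye(3)-np.outer(d,d))@c for c,d in r)
    p=np.linalg.solve(A,b);return p,[np.linalg.norm(np.cross(p-c,d)) for c,d in r]
def blob(mask,roi):
    x0,y0,x1,y1=roi;m=np.zeros_like(mask);m[y0:y1,x0:x1]=mask[y0:y1,x0:x1]
    n,l,s,c=cv2.connectedComponentsWithStats(m)
    return [(c[i].round(1),s[i].tolist()) for i in np.argsort(-s[1:,4])[:4]+1],m
E
python3 - <<'E'
from h import *
T=cv2.imread("pics/top0.png");S=cv2.imread("pics/scene0.png");mt,ms=camera_model("top"),camera_model("scene")
def masks(I):
    h=cv2.cvtColor(I,cv2.COLOR_BGR2HSV)
    return dict(green=cv2.inRange(h,(45,90,40),(85,255,255)),red=cv2.inRange(h,(0,150,80),(6,255,255))|cv2.inRange(h,(174,150,80),(180,255,255)),black=cv2.inRange(h,(0,0,0),(180,255,45)))
R={}
for n,I,roi in(("top",T,(225,190,390,245)),("scene",S,(205,165,365,290))):
    for k,m in masks(I).items():
        b,mm=blob(m,roi);R[n,k]=mm;print(n,k,b)
# rail axis in the top view: light/any non-wood blob
for k in("green","red"):
    pt=np.argwhere(R["top",k]).mean(0)[::-1];ps=np.argwhere(R["scene",k]).mean(0)[::-1]
    print(k,pt,ps,tri([ray(mt,pt),ray(ms,ps)]))
cv2.imwrite("pics/crops.png",np.hstack([cv2.resize(T[195:245,228:388],(400,125*1),interpolation=2)]))
c=np.vstack([cv2.resize(T[195:245,225:385],None,fx=5,fy=5,interpolation=2)[:, :800],cv2.resize(S[165:285,205:365],None,fx=2.9,fy=2.9,interpolation=2)[:348,:464].copy() if 0 else np.pad(cv2.resize(S[165:285,205:365],None,fx=2.9,fy=2.9,interpolation=2),((0,2),(0,336),(0,0)))])
cv2.imwrite("pics/crops.png",c);print(c.shape)
E
```

```text
top green [(array([318., 222.]), [318, 217, 1, 11, 11]), (array([291., 216.]), [291, 211, 1, 11, 11]), (array([319. , 211.5]), [319, 208, 1, 8, 8]), (array([290., 226.]), [290, 224, 1, 5, 5])]
top red [(array([247.9, 213.6]), [247, 211, 3, 6, 14])]
top black [(array([305.2, 217.1]), [300, 211, 12, 13, 119]), (array([361.4, 222.8]), [361, 221, 2, 5, 9]), (array([369. , 231.5]), [369, 231, 1, 2, 2])]
scene green [(array([276.6, 225.7]), [267, 215, 20, 22, 149]), (array([303.6, 212.3]), [297, 206, 12, 16, 30])]
scene red [(array([237.7, 250.1]), [233, 247, 9, 8, 34])]
scene black [(array([272. , 205.2]), [231, 187, 66, 34, 804]), (array([332.3, 190.9]), [329, 186, 8, 10, 55]), (array([357. , 178.1]), [350, 174, 15, 10, 38]), (array([356.6, 169. ]), [348, 165, 17, 10, 29])]
green [305.     217.6486] [281.1061 223.4581] (array([0.5231, 0.065 , 0.0206]), [np.float64(0.005695852579501586), np.float64(0.005695852579501684)])
red [247.8571 213.5714] [237.7353 250.1176] (array([0.5241, 0.1809, 0.038 ]), [np.float64(0.0010029009218871171), np.float64(0.0010029009218870757)])
(600, 800, 3)
```

View pics/crops.png

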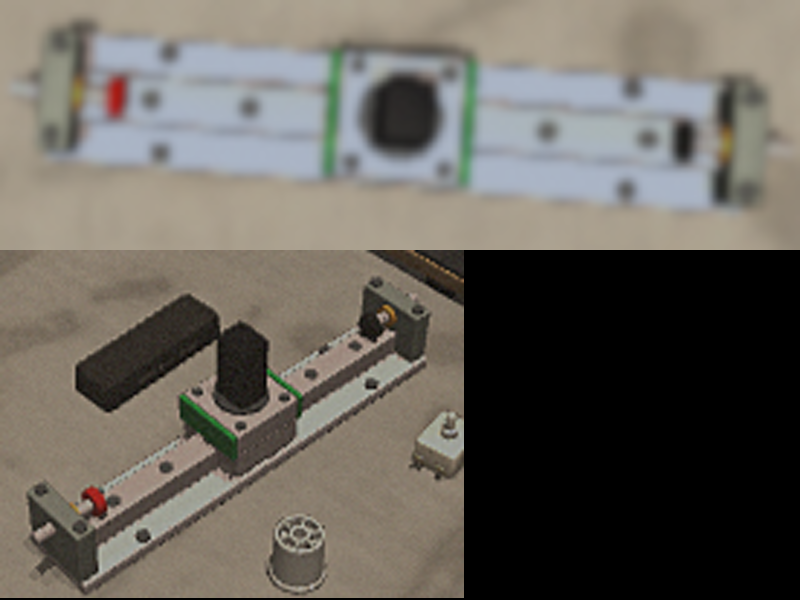

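The crop shows the handle (top view crop centre at about (405,113)), the red head at (116,97) and the black head at (684,141). In the scene crop the handle's top face is centred near (243,337).

Run:
```python
from h import *
mt,ms=camera_model("top"),camera_model("scene")
tp=lambda u,v:(225+u/5-.4,195+v/5-.4)
sp=lambda u,v:(205+u/2.9-.3,165+(v-250)/2.9-.3)
P={}
for k,a,b in(("handle_top",tp(405,113),sp(243,337)),("red",tp(116,97),(237.7,250.1)),("black",tp(684,141),(332.3,190.9)),("brL",tp(62,88),sp(62,510)),("brR",tp(750,142),sp(397,302))):
    P[k]=tri([ray(mt,a),ray(ms,b)]);print(k,*P[k],onz(mt,a,.05))
for k,a,z in(("handle100",tp(405,113),.1),("wl",tp(333,112),.045),("wr",tp(469,122),.045),("brL",tp(62,88),.05),("brR",tp(750,142),.05),("red",tp(116,97),.039),("black",tp(684,141),.039),("foot",(281,262),.036),("therm",(346,266),.03),("box",(311,172),.022)):
    print(k,onz(mt,a,z))
d=onz(mt,tp(62,88),.05)-onz(mt,tp(750,142),.05);print("len",np.linalg.norm(d),"yaw of y",np.degrees(np.arctan2(d[1],d[0])))
```

```text
handle_top [0.5158 0.0638 0.0979] [np.float64(0.0005360277607304812), np.float64(0.0005360277607304825)] [0.5186 0.0615 0.05  ]
red [0.5233 0.1812 0.0388] [np.float64(0.0006925577762289386), np.float64(0.000692557776228965)] [0.5232 0.1807 0.05  ]
black [ 0.5094 -0.0559  0.0347] [np.float64(0.00018812104257318857), np.float64(0.00018812104257312653)] [ 0.509  -0.0529  0.05  ]
brL [0.5268 0.2037 0.0432] [np.float64(0.0002645875277977648), np.float64(0.00026458752779774555)] [0.5266 0.2032 0.05  ]
brR [ 0.5089 -0.0824  0.0403] [np.float64(0.0006172381740953781), np.float64(0.0006172381740952003)] [ 0.509  -0.0798  0.05  ]
handle100 [0.516  0.0643 0.1   ]
wl [0.5187 0.091  0.045 ]
wr [0.5155 0.0347 0.045 ]
brL [0.5266 0.2032 0.05  ]
brR [ 0.509  -0.0798  0.05  ]
red [0.5238 0.1816 0.039 ]
black [ 0.5094 -0.055   0.039 ]
foot [0.4253 0.1106 0.036 ]
therm [ 0.4193 -0.0248  0.03  ]
box [0.6171 0.0494 0.022 ]
len 0.28351089331705376 yaw of y 86.44880471143433
```

Call:
send_rows --targets "41 -32 4 2.5 0; 82 -63 8 5 0; 123 -95 12 7.5 0; 164 -127 17 10 0; 205 -158 21 12.5 0; 246 -190 25 15 0; 287 -222 29 17.5 0; 328 -253 33 20 0; 369 -285 38 22.5 0; 410 -316 42 25 0; 451 -348 46 27.5 0; 491 -380 50 29.7 0; 491 -380 50 29.7 0; 491 -380 50 29.7 0; 491 -380 50 29.7 0" --newtons 40

```text
time: 1.98
ee_pos: [0.5155, 0.0144, 0.1816]
tcp_rot: [-177.9, 0.1, 0.5]
wrist_force: [0.1, -0.1, 0.5]
opening: 0.0852
grasp_force: 0.0
```

Run:
```python
from h import *
from scipy.spatial.transform import Rotation as Ro
o=bot.get_obs();I=camera("wrist");cv2.imwrite("pics/w1.png",I);m=camera_model("wrist")
P=np.eye(4);P[:3,:3]=Ro.from_euler("xyz",o["tcp_rot"],degrees=True).as_matrix();P[:3,3]=o["ee_pos"];P=P@m["T_tool_cam"]
np.save("P1.npy",P);print(o)
for p in((.516,.064,.1),(.5233,.1812,.0388),(.5094,-.0559,.037)):
    q=np.linalg.inv(P)@[*p,1];print((m["K"]@q[:3]/q[2])[:2])
```

```text
{'time': 1.975, 'q': array([  0.4497,  -0.4167,  -1.0181,  89.4596,   2.0906, 179.9459]), 'qd': array([ 0.0698, -0.1985,  0.0993, -0.0864,  0.0725,  0.0669]), 'joint_efforts': array([  0.2218, -45.9848,  46.8787,  -0.0003,   0.1193,   0.0007]), 'ee_pos': array([0.5155, 0.0144, 0.1816]), 'tcp_rot': array([-177.9094,    0.059 ,    0.5038]), 'wrist_force': array([ 0.1156, -0.0762,  0.5379]), 'torque': array([-0.0362, -0.0013,  0.0003]), 'grasp_force': 0.0, 'opening': 0.08523609668416361}
[210.7079 211.2697]
[ 84.2485 177.4604]
[374.4925 198.0736]
```

View pics/w1.png

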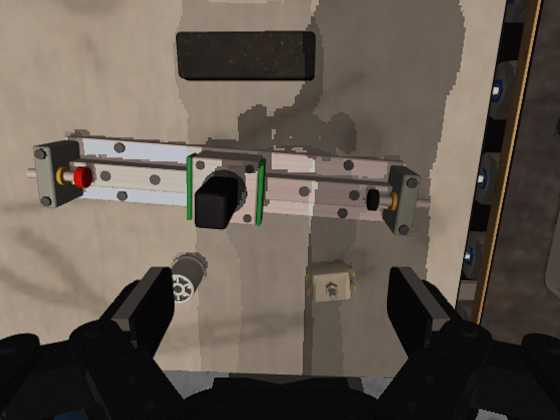

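The wrist view agrees: the handle's top face is at (211,208), as predicted. Joint 6 hit its limit at 180°, so I'll make the equivalent grasp half a turn round.

Call:
send_rows --targets "0 0 0 -10 0; 0 0 0 -20 0; 0 0 0 -30 0; 0 0 0 -40 0; 0 0 0 -50 0; 0 0 0 -60 0; 0 0 0 -70 0; 0 0 0 -80 0; 0 0 0 -90 0; 0 0 0 -100 0; 0 0 0 -110 0; 0 0 0 -120 0; 0 0 0 -130 0; 0 0 0 -140 0; 0 0 0 -150 0; 0 0 0 -160 0; 0 0 0 -170 0; 0 0 0 -180 0; 0 0 0 -180 0; 0 0 0 -180 0"

```text
time: 4.53
ee_pos: [0.5159, 0.0148, 0.1815]
tcp_rot: [177.9, -0.1, -179.7]
wrist_force: [0.9, -0.4, 0.2]
opening: 0.0857
grasp_force: 0.0
```

Call:
send_rows --targets "0 12 10 1 0; 0 24 20 2 0; 0 36 30 3 0; 0 48 42 3.85 0; 0 48 42 3.85 0; 0 48 62 3.85 0; 0 47 82 3.85 0; 0 46 102 3.85 0; 0 45.6 115 3.85 0; 0 45.6 121.7 3.85 0; 0 45.6 121.7 3.85 0; 0 45.6 121.7 3.85 0"

```text
time: 6.02
ee_pos: [0.5158, 0.0651, 0.0621]
tcp_rot: [177.9, -0.2, 176.7]
wrist_force: [0.5, -1.4, 0.3]
opening: 0.0853
grasp_force: 0.0
```

Run:
```python
from h import *
cv2.imwrite("pics/s2.png",cv2.resize(camera("scene")[130:280,180:380],None,fx=4,fy=4,interpolation=2))
```

```text
(no output)
```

View pics/s2.png

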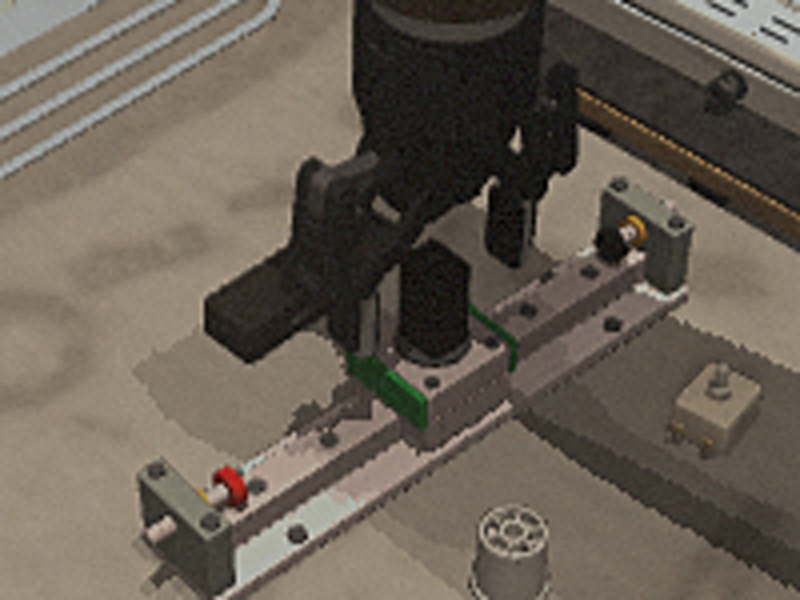

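The fingers straddle the handle (435,300) along the rail and are clear of everything, so I'll close them.

Call:
send_rows --targets "0 0 0 0 60; 0 0 0 0 120; 0 0 0 0 160; 0 0 0 0 255; 0 0 0 0 255; 0 0 0 0 255; 0 0 0 0 255; 0 0 0 0 255" --newtons 40

```text
time: 7.08
ee_pos: [0.5154, 0.0649, 0.0615]
tcp_rot: [177.9, -0.2, 176.7]
wrist_force: [-2.0, -1.2, 4.7]
opening: 0.0219
grasp_force: 40.8
```

Call:
send_rows --targets "0 4 0.15 0 255"

```text
time: 7.2
ee_pos: [0.5156, 0.0685, 0.0615]
tcp_rot: [178.0, -0.2, 176.7]
wrist_force: [-2.9, -6.7, 6.9]
opening: 0.0217
grasp_force: 39.8
```

Call:
send_rows --targets "0 4 0.15 0 255"

```text
time: 7.32
ee_pos: [0.5158, 0.0716, 0.0615]
tcp_rot: [178.1, -0.2, 176.6]
wrist_force: [-2.4, -10.0, 6.7]
opening: 0.022
grasp_force: 38.8
```

Call:
send_rows --targets "0 4 0.15 0 255"

```text
time: 7.45
ee_pos: [0.5161, 0.0757, 0.0616]
tcp_rot: [178.1, -0.2, 176.6]
wrist_force: [-2.6, -9.0, 7.0]
opening: 0.0219
grasp_force: 39.2
```

Call:
send_rows --targets "0 4 0.15 0 255"

```text
time: 7.58
ee_pos: [0.5164, 0.0799, 0.0616]
tcp_rot: [178.0, -0.2, 176.7]
wrist_force: [-2.2, -6.6, 6.6]
opening: 0.0222
grasp_force: 39.8
```

Call:
send_rows --targets "0 4 0.15 0 255"

```text
time: 7.7
ee_pos: [0.5167, 0.0841, 0.0616]
tcp_rot: [178.0, -0.2, 176.7]
wrist_force: [-1.3, -5.4, 6.4]
opening: 0.0216
grasp_force: 40.5
```

Call:
send_rows --targets "0 4 0.15 0 255"

```text
time: 7.82
ee_pos: [0.5169, 0.0884, 0.0615]
tcp_rot: [178.0, -0.2, 176.7]
wrist_force: [-1.8, -1.4, 5.8]
opening: 0.0224
grasp_force: 41.4
```

Call:
send_rows --targets "0 4 0.15 0 255"

```text
time: 7.95
ee_pos: [0.5172, 0.0928, 0.0615]
tcp_rot: [177.9, -0.2, 176.7]
wrist_force: [-0.7, -1.1, 4.6]
opening: 0.0227
grasp_force: 42.3
```

Call:
send_rows --targets "0 4 0.15 0 255"

```text
time: 8.07
ee_pos: [0.5174, 0.0968, 0.0615]
tcp_rot: [177.9, -0.2, 176.7]
wrist_force: [-1.5, -1.4, 5.8]
opening: 0.0218
grasp_force: 42.3
```

Call:
send_rows --targets "0 4 0.15 0 255"

```text
time: 8.2
ee_pos: [0.5177, 0.1008, 0.0616]
tcp_rot: [177.9, -0.2, 176.7]
wrist_force: [-0.8, -1.6, 5.6]
opening: 0.022
grasp_force: 42.3
```

Call:
send_rows --targets "0 4 0.15 0 255"

```text
time: 8.32
ee_pos: [0.5179, 0.1048, 0.0616]
tcp_rot: [177.9, -0.2, 176.7]
wrist_force: [-0.2, -1.7, 4.1]
opening: 0.0219
grasp_force: 42.3
```

Call:
send_rows --targets "0 4 0.15 0 255"

```text
time: 8.45
ee_pos: [0.5182, 0.1088, 0.0616]
tcp_rot: [177.9, -0.2, 176.7]
wrist_force: [-0.5, -1.4, 6.0]
opening: 0.0215
grasp_force: 42.3
```

Call:
send_rows --targets "0 4 0.15 0 255"

```text
time: 8.57
ee_pos: [0.5184, 0.1128, 0.0616]
tcp_rot: [177.9, -0.2, 176.7]
wrist_force: [-0.9, -2.4, 5.5]
opening: 0.0223
grasp_force: 42.3
```

Call:
send_rows --targets "0 4 0.15 0 255"

```text
time: 8.7
ee_pos: [0.5187, 0.1168, 0.0616]
tcp_rot: [177.9, -0.2, 176.7]
wrist_force: [-0.4, -1.7, 5.2]
opening: 0.0222
grasp_force: 42.3
```

Call:
send_rows --targets "0 4 0.15 0 255"

```text
time: 8.82
ee_pos: [0.5189, 0.1208, 0.0615]
tcp_rot: [177.9, -0.2, 176.7]
wrist_force: [-0.4, -2.1, 5.1]
opening: 0.0221
grasp_force: 42.3
```

Call:
send_rows --targets "0 4 0.15 0 255"

```text
time: 8.95
ee_pos: [0.5191, 0.1248, 0.0615]
tcp_rot: [177.9, -0.2, 176.7]
wrist_force: [0.1, -1.3, 5.7]
opening: 0.0218
grasp_force: 42.3
```

Call:
send_rows --targets "0 4 0.15 0 255"

```text
time: 9.07
ee_pos: [0.5194, 0.1288, 0.0616]
tcp_rot: [177.9, -0.2, 176.7]
wrist_force: [-0.4, -1.6, 5.7]
opening: 0.0219
grasp_force: 42.3
```

Call:
send_rows --targets "0 4 0.15 0 255"

```text
time: 9.2
ee_pos: [0.5196, 0.1328, 0.0615]
tcp_rot: [177.9, -0.2, 176.7]
wrist_force: [-0.2, -1.7, 5.0]
opening: 0.0217
grasp_force: 42.4
```

Call:
send_rows --targets "0 4 0.15 0 255"

```text
time: 9.32
ee_pos: [0.5199, 0.1368, 0.0615]
tcp_rot: [177.9, -0.2, 176.7]
wrist_force: [-0.2, -0.1, 5.0]
opening: 0.0218
grasp_force: 42.4
```

Call:
send_rows --targets "0 3 0.1 0 255; 0 6 0.2 0 255; 0 6 0.2 0 255"

```text
time: 9.7
ee_pos: [0.5203, 0.1432, 0.0616]
tcp_rot: [177.9, -0.2, 176.7]
wrist_force: [1.9, 0.4, 4.5]
opening: 0.022
grasp_force: 43.4
```

Call:
send_rows --targets "0 2 0.07 0 255; 0 2 0.07 0 255"

```text
time: 9.95
ee_pos: [0.5204, 0.145, 0.0615]
tcp_rot: [177.9, -0.2, 176.7]
wrist_force: [1.4, 0.1, 5.0]
opening: 0.0221
grasp_force: 43.1
```

Call:
send_rows --targets "0 1.5 0.05 0 255; 0 1.5 0.05 0 255"

```text
time: 10.2
ee_pos: [0.5205, 0.1464, 0.0615]
tcp_rot: [177.9, -0.2, 176.7]
wrist_force: [1.1, -0.5, 5.4]
opening: 0.0223
grasp_force: 43.0
```

Call:
send_rows --targets "0 1.5 0.05 0 255; 0 1.5 0.05 0 255"

```text
time: 10.45
ee_pos: [0.5206, 0.1479, 0.0616]
tcp_rot: [177.9, -0.2, 176.7]
wrist_force: [1.3, -1.4, 4.8]
opening: 0.0219
grasp_force: 43.0
```

Call:
send_rows --targets "0 1 0.03 0 255; 0 1 0.03 0 255; 0 1 0.03 0 255"

```text
time: 10.82
ee_pos: [0.5206, 0.1489, 0.0615]
tcp_rot: [177.9, -0.2, 176.7]
wrist_force: [1.8, -1.7, 5.1]
opening: 0.0221
grasp_force: 43.0
```

Call:
send_rows --targets "0 1 0.03 0 255; 0 1 0.03 0 255; 0 1 0.03 0 255"

```text
time: 11.2
ee_pos: [0.5207, 0.1496, 0.0615]
tcp_rot: [177.9, -0.2, 176.7]
wrist_force: [2.1, -2.7, 5.3]
opening: 0.0216
grasp_force: 42.3
```

Call:
send_rows --targets "0 1 0.03 0 255; 0 1 0.03 0 255; 0 1 0.03 0 255"

```text
time: 11.58
ee_pos: [0.5207, 0.1504, 0.0615]
tcp_rot: [178.0, -0.2, 176.7]
wrist_force: [2.0, -3.8, 5.3]
opening: 0.0218
grasp_force: 41.7
```

Call:
send_rows --targets "0 1 0.03 0 255; 0 2 0.07 0 255; 0 2 0.07 0 255; 0 2 0.07 0 255"

```text
time: 12.08
ee_pos: [0.5208, 0.1521, 0.0615]
tcp_rot: [178.0, -0.2, 176.7]
wrist_force: [2.2, -6.1, 6.0]
opening: 0.0218
grasp_force: 40.7
```

Call:
send_rows --targets "0 -5 -0.2 0 255; 0 -11 -0.4 0 255; 0 -17 -0.6 0 255; 0 -23 -0.85 0 255; 0 -29 -1.05 0 255; 0 -35 -1.3 0 255; 0 -41 -1.5 0 255; 0 -47 -1.7 0 255; 0 -53 -1.95 0 255; 0 -57 -2.1 0 255"

```text
time: 13.32
ee_pos: [0.5173, 0.0957, 0.0616]
tcp_rot: [177.9, -0.2, 176.7]
wrist_force: [2.2, 1.8, 6.1]
opening: 0.0221
grasp_force: 43.5
```

Call:
send_rows --targets "0 -3 -0.11 0 255"

```text
time: 13.45
ee_pos: [0.5171, 0.0927, 0.0615]
tcp_rot: [177.9, -0.2, 176.7]
wrist_force: [2.9, 1.7, 6.1]
opening: 0.0217
grasp_force: 43.5
```

Call:
send_rows --targets "0 -3 -0.11 0 255"

```text
time: 13.58
ee_pos: [0.5169, 0.0898, 0.0615]
tcp_rot: [177.9, -0.2, 176.7]
wrist_force: [1.8, 1.2, 6.0]
opening: 0.022
grasp_force: 43.5
```

Call:
send_rows --targets "0 -3 -0.11 0 255"

```text
time: 13.7
ee_pos: [0.5168, 0.0872, 0.0616]
tcp_rot: [177.8, -0.2, 176.7]
wrist_force: [1.6, 8.3, 5.1]
opening: 0.0221
grasp_force: 45.0
```

Call:
send_rows --targets "0 -3 -0.11 0 255"

```text
time: 13.82
ee_pos: [0.5166, 0.085, 0.0616]
tcp_rot: [177.7, -0.2, 176.8]
wrist_force: [2.8, 10.5, 4.6]
opening: 0.0221
grasp_force: 47.4
```

Call:
send_rows --targets "0 -3 -0.11 0 255"

```text
time: 13.95
ee_pos: [0.5164, 0.082, 0.0616]
tcp_rot: [177.7, -0.2, 176.8]
wrist_force: [1.5, 8.8, 5.5]
opening: 0.0219
grasp_force: 47.2
```

Call:
send_rows --targets "0 -3 -0.11 0 255"

```text
time: 14.08
ee_pos: [0.5163, 0.0789, 0.0616]
tcp_rot: [177.8, -0.2, 176.8]
wrist_force: [2.4, 7.2, 5.0]
opening: 0.0222
grasp_force: 46.7
```

Call:
send_rows --targets "0 -3 -0.11 0 255"

```text
time: 14.2
ee_pos: [0.5161, 0.0758, 0.0616]
tcp_rot: [177.8, -0.2, 176.8]
wrist_force: [1.9, 6.6, 5.5]
opening: 0.022
grasp_force: 46.2
```

Call:
send_rows --targets "0 -3 -0.11 0 255"

```text
time: 14.32
ee_pos: [0.5159, 0.0726, 0.0616]
tcp_rot: [177.8, -0.2, 176.7]
wrist_force: [1.8, 6.2, 5.2]
opening: 0.0219
grasp_force: 45.7
```

Call:
send_rows --targets "0 -3 -0.11 0 255"

```text
time: 14.45
ee_pos: [0.5157, 0.0695, 0.0616]
tcp_rot: [177.8, -0.2, 176.7]
wrist_force: [2.7, 5.2, 6.1]
opening: 0.0222
grasp_force: 45.3
```

Call:
send_rows --targets "0 -3 -0.11 0 255"

```text
time: 14.58
ee_pos: [0.5154, 0.066, 0.0615]
tcp_rot: [177.9, -0.2, 176.7]
wrist_force: [1.1, 1.2, 5.3]
opening: 0.0219
grasp_force: 43.9
```

Call:
send_rows --targets "0 -3 -0.11 0 255"

```text
time: 14.7
ee_pos: [0.5153, 0.0629, 0.0616]
tcp_rot: [177.9, -0.2, 176.7]
wrist_force: [2.2, 1.2, 6.3]
opening: 0.0221
grasp_force: 43.7
```

Call:
send_rows --targets "0 -3 -0.11 0 255"

```text
time: 14.82
ee_pos: [0.5151, 0.0599, 0.0615]
tcp_rot: [177.9, -0.2, 176.7]
wrist_force: [0.7, 1.4, 6.1]
opening: 0.022
grasp_force: 43.7
```

Call:
send_rows --targets "0 -3 -0.11 0 255"

```text
time: 14.95
ee_pos: [0.5149, 0.0569, 0.0616]
tcp_rot: [177.9, -0.2, 176.7]
wrist_force: [1.3, 1.6, 6.7]
opening: 0.0219
grasp_force: 43.7
```

Call:
send_rows --targets "0 -3 -0.11 0 255"

```text
time: 15.08
ee_pos: [0.5147, 0.0539, 0.0615]
tcp_rot: [177.9, -0.2, 176.7]
wrist_force: [1.2, 1.3, 5.7]
opening: 0.0217
grasp_force: 43.7
```

Call:
send_rows --targets "0 -6 -0.2 0 255; 0 -12 -0.45 0 255; 0 -18 -0.65 0 255; 0 -24 -0.9 0 255; 0 -30 -1.1 0 255; 0 -36 -1.3 0 255; 0 -42 -1.55 0 255; 0 -48 -1.75 0 255; 0 -54 -2 0 255; 0 -60 -2.2 0 255; 0 -65 -2.4 0 255; 0 -65 -2.4 0 255"

```text
time: 16.58
ee_pos: [0.5106, -0.0116, 0.0615]
tcp_rot: [177.9, -0.2, 176.7]
wrist_force: [-0.4, -0.6, 6.5]
opening: 0.0218
grasp_force: 42.7
```

Call:
send_rows --targets "0 -3 -0.1 0 255; 0 -3 -0.1 0 255"

```text
time: 16.82
ee_pos: [0.5105, -0.0143, 0.0616]
tcp_rot: [177.9, -0.2, 176.7]
wrist_force: [-0.6, -0.9, 7.1]
opening: 0.022
grasp_force: 43.2
```

Call:
send_rows --targets "0 -3 -0.1 0 255; 0 -3 -0.1 0 255"

```text
time: 17.08
ee_pos: [0.5103, -0.0172, 0.0615]
tcp_rot: [177.9, -0.2, 176.7]
wrist_force: [-0.4, -0.4, 6.6]
opening: 0.0221
grasp_force: 43.3
```

Call:
send_rows --targets "0 -2 -0.07 0 255; 0 -2 -0.07 0 255"

```text
time: 17.32
ee_pos: [0.5102, -0.0191, 0.0616]
tcp_rot: [177.9, -0.2, 176.7]
wrist_force: [0.5, 0.2, 6.2]
opening: 0.0219
grasp_force: 43.5
```

Call:
send_rows --targets "0 -1.5 -0.05 0 255; 0 -1.5 -0.05 0 255"

```text
time: 17.58
ee_pos: [0.5101, -0.0206, 0.0615]
tcp_rot: [177.9, -0.2, 176.7]
wrist_force: [-0.4, 0.9, 6.2]
opening: 0.022
grasp_force: 43.6
```

Call:
send_rows --targets "0 -1 -0.03 0 255; 0 -1 -0.03 0 255"

```text
time: 17.82
ee_pos: [0.51, -0.0213, 0.0615]
tcp_rot: [177.9, -0.2, 176.7]
wrist_force: [-1.2, 1.3, 7.2]
opening: 0.0219
grasp_force: 44.4
```

Call:
send_rows --targets "0 -1.5 -0.05 0 255; 0 -1.5 -0.05 0 255; 0 -1.5 -0.05 0 255"

```text
time: 18.2
ee_pos: [0.5099, -0.0226, 0.0615]
tcp_rot: [177.8, -0.2, 176.7]
wrist_force: [-0.3, 3.3, 7.1]
opening: 0.022
grasp_force: 45.0
```

Call:
send_rows --targets "0 -1.5 -0.05 0 255; 0 -1.5 -0.05 0 255; 0 -1.5 -0.05 0 255"

```text
time: 18.58
ee_pos: [0.5099, -0.0238, 0.0615]
tcp_rot: [177.8, -0.2, 176.7]
wrist_force: [-0.2, 5.7, 7.5]
opening: 0.0219
grasp_force: 45.9
```

Call:
send_rows --targets "0 -1 -0.03 0 255; 0 -1 -0.03 0 255; 0 -1 -0.03 0 255"

```text
time: 18.95
ee_pos: [0.5098, -0.0246, 0.0615]
tcp_rot: [177.8, -0.2, 176.8]
wrist_force: [-0.2, 7.4, 6.7]
opening: 0.022
grasp_force: 46.6
```

Call:
send_rows --targets "0 5 0.2 0 255; 0 11 0.4 0 255; 0 17 0.6 0 255; 0 23 0.85 0 255; 0 29 1.05 0 255; 0 35 1.3 0 255; 0 41 1.5 0 255; 0 47 1.7 0 255; 0 53 1.95 0 255; 0 59 2.15 0 255; 0 65 2.4 0 255; 0 71 2.6 0 255; 0 77 2.8 0 255; 0 83 3.05 0 255; 0 87 3.2 0 255"

```text
time: 20.82
ee_pos: [0.5152, 0.0612, 0.0615]
tcp_rot: [177.9, -0.2, 176.7]
wrist_force: [0.5, -1.4, 7.3]
opening: 0.0219
grasp_force: 42.4
```

Call:
send_rows --targets "0 3 0.11 0 255"

```text
time: 20.95
ee_pos: [0.5153, 0.0641, 0.0616]
tcp_rot: [177.9, -0.2, 176.7]
wrist_force: [1.1, -1.0, 6.0]
opening: 0.0226
grasp_force: 42.4
```

Call:
send_rows --targets "0 3 0.11 0 255"

```text
time: 21.08
ee_pos: [0.5155, 0.0671, 0.0615]
tcp_rot: [177.9, -0.2, 176.7]
wrist_force: [1.0, -1.4, 5.8]
opening: 0.0222
grasp_force: 42.4
```

Call:
send_rows --targets "0 3 0.11 0 255"

```text
time: 21.2
ee_pos: [0.5156, 0.0693, 0.0615]
tcp_rot: [178.0, -0.2, 176.7]
wrist_force: [-0.2, -11.4, 8.8]
opening: 0.0221
grasp_force: 39.8
```

Call:
send_rows --targets "0 3 0.11 0 255"

```text
time: 21.32
ee_pos: [0.5158, 0.0718, 0.0615]
tcp_rot: [178.1, -0.2, 176.6]
wrist_force: [0.3, -10.6, 7.2]
opening: 0.0221
grasp_force: 38.7
```

Call:
send_rows --targets "0 2 0.07 0 255; 0 2 0.07 0 255; 0 2 0.07 0 255"

```text
time: 21.7
ee_pos: [0.516, 0.0745, 0.0616]
tcp_rot: [178.0, -0.2, 176.7]
wrist_force: [1.9, -4.8, 7.1]
opening: 0.0222
grasp_force: 41.1
```

Call:
send_rows --targets "0 1.5 0.05 0 255; 0 1.5 0.05 0 255; 0 1.5 0.05 0 255"

```text
time: 22.08
ee_pos: [0.5161, 0.0759, 0.0616]
tcp_rot: [178.0, -0.2, 176.7]
wrist_force: [2.3, -4.6, 7.6]
opening: 0.022
grasp_force: 41.0
```

Call:
send_rows --targets "0 0 0 0 150; 0 0 0 0 120; 0 0 0 0 80; 0 0 0 0 40; 0 0 0 0 40; 0 0 0 0 40; 0 0 0 0 40"

```text
time: 22.95
ee_pos: [0.5161, 0.0771, 0.0613]
tcp_rot: [177.9, -0.2, 176.7]
wrist_force: [-0.3, 0.1, -0.2]
opening: 0.0723
grasp_force: 0.0
```

Released with no contact force. Next I'll lift straight up and check the scene.

Call:
send_rows --targets "0 0 -15 0 40; 0 0 -35 0 40; 0 0 -60 0 40; 0 0 -90 0 40; 0 0 -120 0 40; 0 0 -150 0 40; 0 0 -170 0 40; 0 0 -170 0 40; 0 0 -170 0 40; 0 0 -170 0 40"

```text
time: 24.2
ee_pos: [0.516, 0.0707, 0.2303]
tcp_rot: [177.9, -0.3, 176.7]
wrist_force: [-0.3, 0.5, 0.2]
opening: 0.0719
grasp_force: 0.0
```

Run:
```python
from h import *
S=camera("scene");o=bot.get_obs();print(o["time"],o["ee_pos"],o["wrist_force"])
cv2.imwrite("pics/s3.png",cv2.resize(S[130:280,180:380],None,fx=4,fy=4,interpolation=2))
```

```text
24.25 [0.516  0.0707 0.2303] [ 0.033  -0.3698 -0.3337]
```

View pics/s3.png

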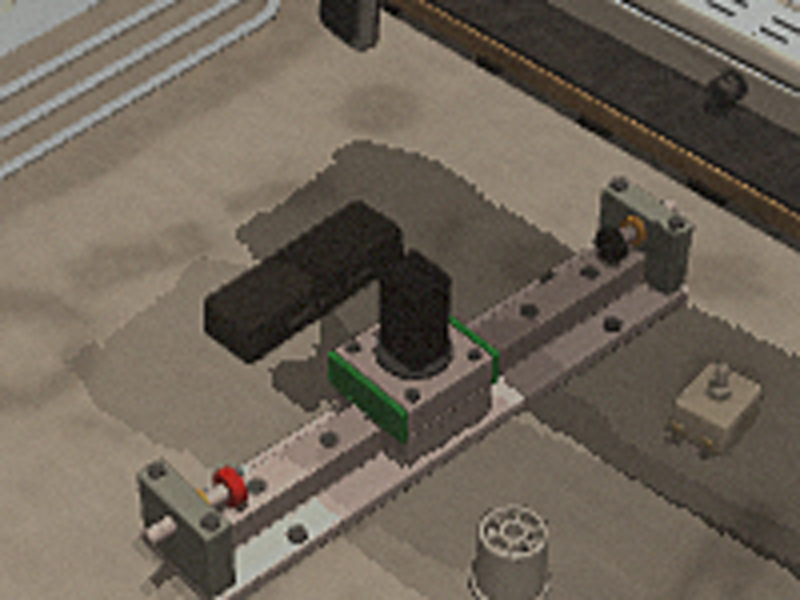

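The handle now stands at (415,305), about 11 mm from its start towards red, which matches the felt spot. The foot, thermostat and bit box haven't moved.

```bash
python3 -c "
from workcell import ticket
print(ticket.job_done())"
```

```text
the job is handed in; nothing more can be done
None
```

I stroked the carriage gently to both buffers and left it released about 1–2 mm short of the sticky spot's felt centre (about 12 mm from where it started, towards red). The loose parts were not disturbed and the job is handed in, with no verdict returned.

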